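# Hold a pendulum tilt gauge on a freeze-dryer levelling stud

## Robot

A 6-joint arm with a two-finger parallel gripper is mounted at the origin on the work surface. World frame = base frame: x ahead of the robot, y to its left, z up, the work surface at z = 0. Lengths are in mm, angles in rad, forces in N, time in s.
With the tool pointing down it reaches from about 400 to 925 mm from the base axis. Payload 12.5 kg.
Tool frame: the origin (TCP) lies midway between the tips of the shut fingers; the grasp point (between the pads) lies 19 mm behind it (env.tcp_to_grasp is the distance from the TCP to the grasp point, in mm); z points along the fingers, y is the line along which they close (so a half turn about z gives the same grasp; the last joint's range is limited). The gripper opens to 95 mm and grips with 3 to 60 N. Pads are 20 mm wide; open, the fingers measure 119 mm over their backs; the gripper's body (75 mm by 180 mm) begins 59 mm behind the grasp point.
Start: joints at [1.054, 0.491, 1.559, -0, 1.092, -0.106], TCP at [249.575, 573.026, 214.661] pointing down, gripper open.
Joint ranges: [-3.1, 3.1], [-0.84, 2.19], [0.05, 2.79], [-1.13, 4.28], [0.06, 2.93], [-2.69, 2.69]. Speed limits (rad/s): [2.22, 2.22, 2.79, 3.14, 3.14, 3.14].

## Interface

Orientations are given as [roll, pitch, yaw] about the fixed x, y, z axes, in that order (R = Rz(yaw) Ry(pitch) Rx(roll)).
In Python, from cell import env gives the robot as it stands. The module is installed in compiled form; this text tells all that it offers.
- The arm moves only by the tool step_arm, never from a script. Its argument "plan" is a list that holds one entry, the list of rows, each a list of 5 numbers: the shift along the tool's x, y, z in mm, then the turn about the tool's z in degrees, then the opening, from -1 (shut) to 1 (fully open). A call has 1 to 8 rows; each row is the pose to reach, as a shift and turn from the pose commanded when the call began, along the tool's axes at that moment; what a row does not reach only later rows make up. A row lasts 1/12 s, in which the tool goes at most 41.7 mm and 7.16 degrees, less where a joint would pass 70% of its speed; a pose out of reach is approached as far as the arm can. A call with a gripper value outside its range is refused whole. The fingers move at their own pace and stop on an object; the grip force is fixed at half the most. Time passes only in rows, so rows that repeat a pose let the fingers close. It gives the time, the measured TCP pose, the force, the opening and the grip force at its end, in the units of the state.
- env.state(): the state, without advancing time (a new reading comes with each control period).
- env.read_camera(name): name is "side" or "top"; returns the picture (400x640x3 uint8, blue, green, red); there is no depth.
- env.get_calibration(name): a dict with "K" (3x3 intrinsics, pixels), "extrinsics" (4x4, takes a point from world to camera coordinates). Camera axes: x right, y up, looking along -z (the intrinsics and any distortion apply to the point x, -y, -z); pixel columns grow to the right and rows downward; lengths in mm; the calibration is good to about 2 mm. A picture is of the moment at which its call begins. get_calibration takes no time and is no camera call.
- env.job_done(): hands the job in; it is judged then, once.
The state is a dict: "t": time; "joints": joint angles; "qvel": joint speeds; "tau": joint torques, N m; "eef_pos": TCP position; "tcp_rot": TCP orientation; "ft_force": force on the tool from outside, world axes, zero at the start; "moment": the same for the moment, N m; "opening": opening from 0.0 (shut) to 1.0 (fully open); "grip_force": force on a finger pad.
Only numpy, scipy, OpenCV 4.12 (cv2) and the standard library are available. Lean on these libraries where they do the work, as an engineer would, in place of code of your own. Each camera call takes 0.05 s, during which the arm holds its last target. There are 200 camera calls.

## Task

Pick up the pendulum tilt gauge by its black handle, bring its round foot in under the slotted freeze-dryer shelf through the open end of the slot, and rest the foot on the domed levelling stud below. Rock the gauge on the stud until its swinging pointer settles on the preset mark on the dial, and finish while still holding it there, the foot pressed lightly on the stud and the gauge touching nothing else, so that the stud can be locked. Leave the other things on the bench and on the shelf where they are.

Things in the scene. Friction and masses are not known exactly. Their poses are not given: they have to be found in the camera images.
- gauge: Pendulum tilt gauge, loose, about 0.35 kg, 213 mm tall, standing upright beside the open end of the shelf: round foot, thin stem, round dial with a white face, black block handle on top. Origin at the centre of the foot's underside, z up the stem, x out of the white face (at the start within 45 degrees of world +x), y along the dial. The dial is 96 mm across, 14 mm thick, centred 120 mm up.
- gauge_grip (a point): Centre of the gauge's handle, 191 mm above the foot's underside. The handle is 18 mm thick (gauge x), 30 mm wide (gauge y) and spans 168 to 213 mm above the underside; pinch it across its thickness.
- gauge_foot (a point): Centre of the underside of the gauge's flat round steel foot, 56 mm across, 8 mm thick. The stem above it is 12 mm (gauge x) by 14 mm (gauge y), up to the dial's lower rim at 72 mm.
- pointer (a joint): Angle (rad) of the gauge's dark pointer, which swings freely about the dial's centre (axis: gauge x) and settles within about 2 s. 0 when it points along the stem to the foot, positive when its tip is towards the gauge's +y. It stays plumb: leaning the gauge's top towards its own +y by an angle makes it read plus that angle.
- mark (a joint): Angle (rad) of the preset mark on the same dial, measured as the pointer is: a dark upright tab 7 mm wide near the dial's lower rim, 34 to 46 mm from the dial's centre, just beyond the pointer's tip. Between 0.12 and 0.34, locked.
- pointer_tip (a point): Tip of the pointer, a needle with a round bob, 34 mm from the dial's centre; its z axis points from the tip back to the dial's centre.
- mark_tab (a point): Middle of the mark, 40 mm from the dial's centre; its z axis points to the dial's centre.
- shelf: Fixed aluminium shelf plate on four thin legs, 220 mm (x) by 200 mm (y): underside 80 mm, top 85 mm above the bench. A slot 30 mm wide runs along its y through the middle, from the open end at y = +100 mm to y = -70 mm. The legs (12 mm) stand at x = +-98, y = +-88 mm. A rim at the closed edge (y = -102) tops out at 90 mm. Origin on the bench under the plate's centre, z up.
- slot_mouth (a point): Middle of the slot's open end, at the height of the plate's top.
- stud_block: Fixed levelling stud under the slot: dark steel block 60 by 60 mm with an upright round stud of 26 mm diameter whose head is a half ball of 13 mm radius. Origin 45 mm straight below the stud's top. The top is 35 to 45 mm above the bench, 35 to 45 mm below the shelf's underside.
- stud_top (a point): Highest point of the stud's domed head; the ball's centre is 13 mm below it.
- vial1: Small stoppered glass vial, 22 mm across and 45 mm tall, standing on the shelf; leave it.
- vial2: The same kind of vial, on the shelf; leave it.
- jar: Amber jar, 60 mm across and 85 mm tall; leave it.
- beaker: Glass beaker, 66 mm across and 85 mm tall; leave it.
- wrench: Wrench, 150 mm long, lying on the bench; leave it.
- driver: Screwdriver, 180 mm long, lying on the bench; leave it.
- offcut: Aluminium profile offcut 40 by 120 by 40 mm; leave it.
Things that resemble listed ones, but are neither listed nor needed, are in the scene too. Leave any red look-alike of the stud_block alone.

How it is judged:
By the outcome, as a careful person would: the job done as asked, in the order asked, and still so for the second after the job is handed in, while the arm keeps its last pose, push and grip.
It also fails if it takes over 48 s, if anything falls off the work surface, if the arm or the gripper's body presses on something with over 40 N, if the wrist force passes 120 N, or if a joint passes its speed limit or range.

## Working session

There is one attempt and no reset: what is moved stays moved. The work goes in short steps, Python scripts to look and compute and a tool call to move; the robot and the scene stay as the last step left them, time stands still between calls to the robot, and variables do not carry over. Pictures are saved under pics/ and viewed, at most 10 in all, crops included, and the job is handed in when it is done.

Besides the shell and the picture viewer there is one more tool, called after "Request:" as name(argument=value, ...) on one line, values as JSON. step_arm: Moves the arm, as the interface text tells. Its arguments: {"type":"object","properties":{"plan":{"type":"array"}},"required":["plan"]}

```bash
mkdir -p pics
python3 - <<'E'
from cell import env
import cv2, numpy as np
for n in("side","top"):
    cv2.imwrite(f"pics/{n}0.png",env.read_camera(n)); c=env.get_calibration(n); print(n,{k:np.round(v,3).tolist() for k,v in c.items()})
s=env.state(); print(s, env.tcp_to_grasp)
E
```

```text
side {'K': [[423.404, 0.0, 318.329], [0.0, 423.404, 194.043], [0.0, 0.0, 1.0]], 'extrinsics': [[-0.997, -0.082, 0.01, 551.299], [0.067, -0.729, 0.681, -139.503], [-0.049, 0.68, 0.732, -1116.478], [0.0, 0.0, 0.0, 1.0]]}
top {'K': [[450.49, 0.0, 316.908], [0.0, 450.49, 197.125], [0.0, 0.0, 1.0]], 'extrinsics': [[0.028, -1.0, -0.001, -25.67], [0.998, 0.028, 0.062, -553.776], [-0.062, -0.003, 0.998, -1411.565], [0.0, 0.0, 0.0, 1.0]]}
{'t': 0.1, 'joints': array([ 1.05439160e+00,  4.91491381e-01,  1.55936489e+00, -2.50447417e-05,
        1.09168930e+00, -1.05638075e-01]), 'qvel': array([ 0.00080452, -0.00297873, -0.00095937, -0.00029087,  0.00117386,
       -0.00043017]), 'tau': array([ 3.47335808e-03, -6.13626480e+01, -2.58613050e+01,  6.93929032e-02,
        4.70562279e-02, -8.62302613e-05]), 'eef_pos': array([249.47698868, 572.8307865 , 214.13322255]), 'tcp_rot': array([-3.14064270e+00, -7.83875478e-05,  2.73083752e+00]), 'ft_force': array([-0.2454224 ,  0.20679987, -0.05192635]), 'moment': array([-0.00552319,  0.00557547,  0.00256501]), 'grip_force': 0.0, 'opening': 1.0022174363312555} 18.8
```

View pics/side0.png

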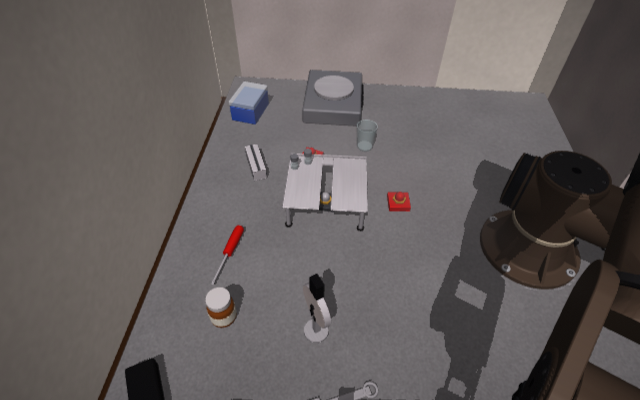

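View pics/top0.png

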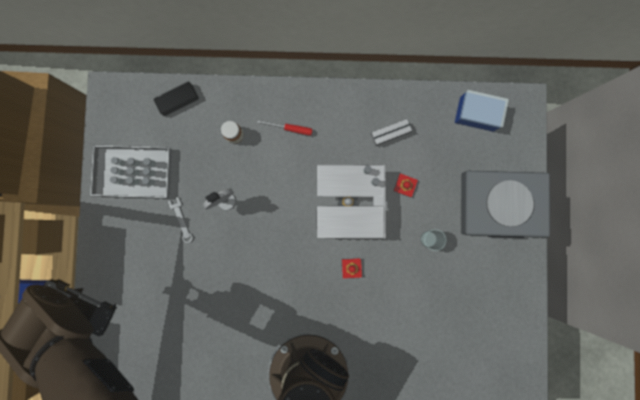

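Side view: the gauge stands at about (316,305), with its handle at (316,283) and foot at (316,330). The shelf spans (285-368,155-210), with the stud in the slot at (326,199). The red look-alikes are at side (399,201) and (316,152), top (405,185) and (352,268). In the top view the handle is at about (212,199), the foot at (228,201) and the stud at (347,202).

Black things that could be the handle: the box at top (178,98), and the gauge handle at (212,199), which sits on a white dial and foot. I choose the second and will check it in a crop.

```bash
cat > h.py <<'E'
from cell import env
import cv2, numpy as np
C={n:env.get_calibration(n) for n in("side","top")}
def ray(n,u,v):
    K=C[n]["K"];E=C[n]["extrinsics"];R=E[:3,:3]
    d=R.T@np.array([(u-K[0,2])/K[0,0],-(v-K[1,2])/K[1,1],-1.]); return -R.T@E[:3,3],d
def onz(n,u,v,z):
    o,d=ray(n,u,v); return o+d*(z-o[2])/d[2]
def proj(n,p):
    E=C[n]["extrinsics"];q=E[:3,:3]@np.asarray(p,float)+E[:3,3];K=C[n]["K"]
    return np.array([K[0,0]*q[0]/-q[2]+K[0,2],K[1,1]*-q[1]/-q[2]+K[1,2]])
def two(a,b):
    (o1,d1),(o2,d2)=ray("side",*a),ray("top",*b)
    s=np.linalg.lstsq(np.c_[d1,-d2],o2-o1,rcond=None)[0]
    p,q=o1+d1*s[0],o2+d2*s[1]; return (p+q)/2,np.linalg.norm(p-q)
def crop(im,x,y,w,h,k): return cv2.resize(im[y:y+h,x:x+w],None,fx=k,fy=k,interpolation=cv2.INTER_CUBIC)
E
python3 - <<'E'
from h import *
print(ray("side",0,0)[0],ray("top",0,0)[0])
s=cv2.imread("pics/side0.png");t=cv2.imread("pics/top0.png")
a=crop(s,280,260,80,90,5);b=crop(t,190,175,80,50,5);c=crop(s,275,140,110,100,4)[:400,:400];d=crop(t,305,155,90,90,4)[:,:400]
o=np.zeros((600,800,3),np.uint8)
a=cv2.resize(a,(320,360));b=cv2.resize(b,(400,250));o[:360,:320]=crop(s,280,260,80,90,4);o[350:600,400:800]=b
o[:350,400:800]=cv2.resize(s[140:240,275:389],(400,350));o[360:600,:400]=cv2.resize(t[155:245,300:450],(400,240))
cv2.imwrite("pics/c1.png",o)
E
```

```text
[504.4056233  702.5526592  906.59253477] [ 466.25947088  -14.34543445 1442.99686096]
```

View pics/c1.png

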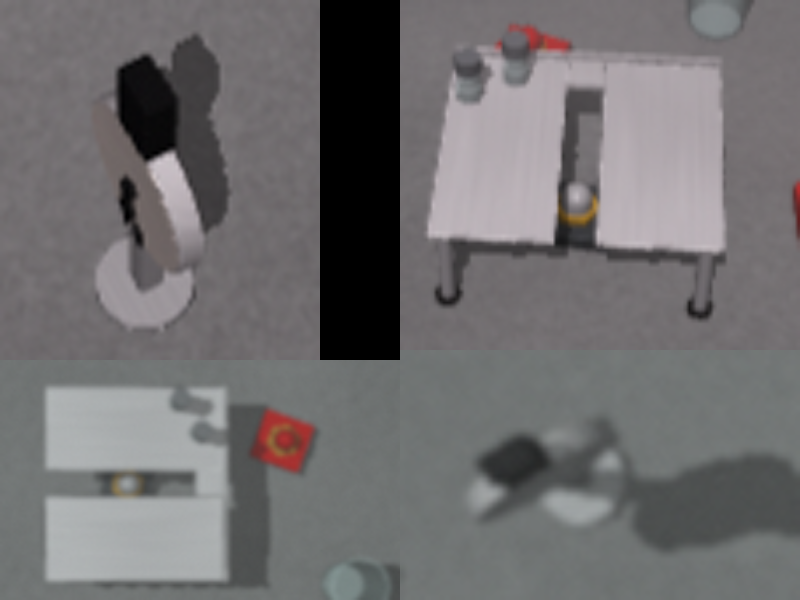

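The crop confirms the gauge: black block handle, pale dial facing left (+x) with the pointer and mark, and a round foot at side (316,330). The true stud has a steel ball with an orange ring, in the slot at side (326,197). The red blocks are decoys. The vials stand at the closed end, on the +x side.

Run:
```python
from h import *
np.set_printoptions(precision=1,suppress=True)
s=cv2.imread("pics/side0.png");t=cv2.imread("pics/top0.png")
H=[(309.5,276.75),(316.5,274),(324.25,283.75),(317,286.75)]
P=np.array([onz("side",*h,213) for h in H]); print(P,P.mean(0))
for i in range(4):
    e=P[(i+1)%4]-P[i];print(np.hypot(*e[:2]),np.degrees(np.arctan2(e[1],e[0])))
print("foot",onz("side",316.2,330.5,8),"top foot",onz("top",228.5,200.5,8))
# dark handle in top
g=cv2.cvtColor(t,cv2.COLOR_BGR2GRAY)[185:215,195:240];m=(g<60).astype(np.uint8)
c=max(cv2.findContours(m,0,1)[0],key=cv2.contourArea);print(cv2.minAreaRect(c),cv2.moments(c)['m10']/cv2.moments(c)['m00']+195,cv2.moments(c)['m01']/cv2.moments(c)['m00']+185)
gs=cv2.cvtColor(s,cv2.COLOR_BGR2GRAY)
# shelf corners side (crop scale 400/114=3.51,3.5)
f=lambda x,y:(275+(x-400)/3.509,140+y/3.5)
for q in[(430,237),(556,243),(598,246),(722,247),(457,52),(721,60)]: print("shelf",onz("side",*f(*q),85))
ft=lambda x,y:(300+x/2.667,155+(y-360)/2.667)
for q in[(45,388),(45,470),(45,497),(45,580),(228,388),(228,580)]: print("shelfT",onz("top",*ft(*q),85))
print("stud two",two(f(577,200),ft(126,486)), "vials",onz("top",*ft(178,400),130),onz("top",*ft(200,432),130))
for z in(35,40,45):print(onz("side",*f(577,203),z-13),onz("top",*ft(126,486),z-13))
```

```text
[[549.6 273.1 213. ]
 [536.9 265.9 213. ]
 [520.7 285.7 213. ]
 [533.6 293.3 213. ]] [535.2 279.5 213. ]
14.5891188760299 -150.419951273738
25.62720646744346 129.31838050881788
14.999622638688983 30.170597626333567
25.713870855949637 -51.63968885869589
foot [534.7 282.8   8. ] top foot [536.2 271.5   8. ]
((17.94117546081543, 12.2352933883667), (7.545937538146973, 10.975910186767578), 59.036251068115234) 213.06718346253228 197.11111111111111
shelf [644.2  -4.5  85. ]
shelf [551.7  -7.1  85. ]
shelf [521.  -7.  85.]
shelf [430.7 -14.3  85. ]
shelf [ 650.  -208.1   85. ]
shelf [ 432.4 -218.6   85. ]
shelfT [646.2  -7.6  85. ]
shelfT [552.7 -10.2  85. ]
shelfT [522.2 -11.1  85. ]
shelfT [428.7 -13.7  85. ]
shelfT [ 651.9 -215.7   85. ]
shelfT [ 434.4 -219.7   85. ]
stud two (array([ 541.2, -106.3,   24.9]), np.float64(1.7370999632879074)) vials [ 631.  -154.3  130. ] [ 596.4 -179.2  130. ]
[ 541.9 -105.7   22. ] [ 540.4 -106.4   22. ]
[ 541.7 -101.1   27. ] [ 540.2 -106.1   27. ]
[541.5 -96.5  32. ] [ 539.9 -105.8   32. ]
```

Request:
step_arm(plan=[[[-20,-8,-40,5,1],[-55,-22,-46,12,1],[-93,-38,-46,19,1],[-131,-53,-46,26,1],[-169,-69,-46,33,1],[-207,-85,-46,33.5,1],[-245,-100,-46,33.5,1],[-283,-116,-46,33.5,1]]])

```text
t: 0.77
eef_pos: [463.7, 352.0, 260.5]
tcp_rot: [-3.141, -0.0, 2.146]
ft_force: [-0.4, 0.4, -0.0]
opening: 1.0
grip_force: 0.0
```

Request:
step_arm(plan=[[[-30,7,0,0,1],[-65,14,0,0,1],[-99,21,0,0,1],[-99,21,0,0,1]]])

```text
t: 1.1
eef_pos: [537.6, 278.1, 260.0]
tcp_rot: [-3.141, 0.001, 2.142]
ft_force: [0.5, 0.5, 0.1]
opening: 1.001
grip_force: 0.0
```

Run:
```python
from h import *
s=env.read_camera("side");t=env.read_camera("top");st=env.state();print(st["eef_pos"],st["tcp_rot"])
p=proj("side",[535,280,150]).astype(int);print(p,proj("top",[535,280,200]))
a=crop(s,p[0]-45,p[1]-75,90,130,4.4)[:572,:396]
o=np.zeros((572,796,3),np.uint8);o[:a.shape[0],:a.shape[1]]=a
q=proj("top",[535,280,200]).astype(int);b=crop(t,q[0]-40,q[1]-50,80,100,4.9)[:572,:392];o[:b.shape[0],400:400+b.shape[1]]=b
cv2.imwrite("pics/c2.png",o)
```

```text
[534.6957762  280.98255514 260.08419597] [-3.14065028e+00 -3.68930372e-04  2.14377739e+00]
[316 297] [211.72352786 197.0839607 ]
```

View pics/c2.png

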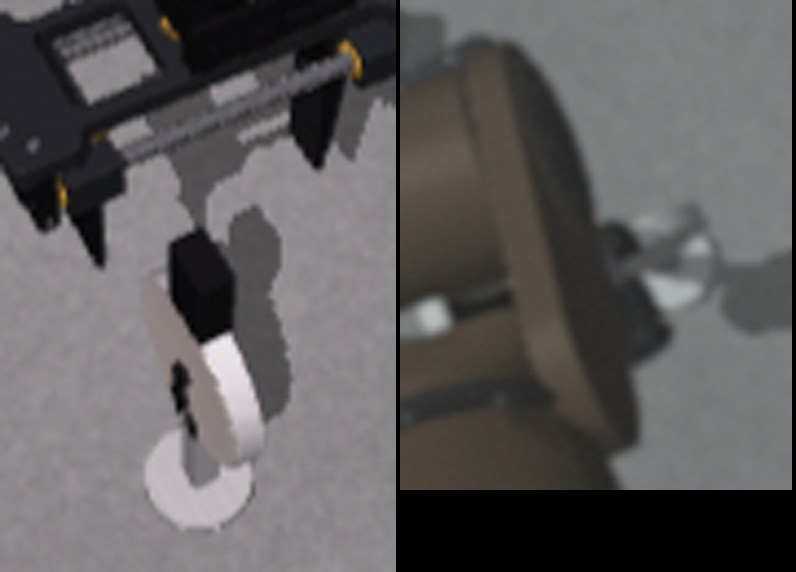

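The fingers straddle the handle (tips at crop (100,265) and (320,165), handle top at (200,245)). I turn slightly more, then descend and grip.

Request:
step_arm(plan=[[[0,0,35,3,1],[0,0,70,3,1],[0,0,88,3,1],[0,0,88,3,1],[0,0,88,3,-1],[0,0,88,3,-1],[0,0,88,3,-1],[0,0,88,3,-1]]])

```text
t: 1.87
eef_pos: [534.5, 282.4, 174.2]
tcp_rot: [3.139, 0.0, 2.094]
ft_force: [-0.1, 0.9, -0.4]
opening: 0.776
grip_force: 0.0
```

Request:
step_arm(plan=[[[0,0,0,0,-1],[0,0,0,0,-1],[0,0,0,0,-1],[0,0,0,0,-1]]])

```text
t: 2.2
eef_pos: [534.2, 282.0, 172.8]
tcp_rot: [3.141, -0.0, 2.094]
ft_force: [0.8, 0.2, 0.4]
opening: 0.496
grip_force: 0.0
```

Request:
step_arm(plan=[[[0,0,0,0,-1],[0,0,0,0,-1],[0,0,0,0,-1],[0,0,0,0,-1],[0,0,0,0,-1],[0,0,0,0,-1],[0,0,0,0,-1],[0,0,0,0,-1]]])

```text
t: 2.87
eef_pos: [534.2, 282.0, 172.6]
tcp_rot: [-3.141, -0.0, 2.094]
ft_force: [-0.0, -0.5, 0.0]
opening: 0.19
grip_force: 30.0
```

Request:
step_arm(plan=[[[0,0,-30,0,-1],[0,0,-65,-5,-1],[-5,-5,-100,-11,-1],[-10,-10,-135,-17,-1],[-18,-18,-170,-23,-1],[-26,-26,-205,-29,-1],[-34,-34,-240,-35,-1],[-42,-42,-275,-40,-1]]])

```text
t: 3.53
eef_pos: [518.1, 224.0, 448.9]
tcp_rot: [-3.141, -0.001, 2.797]
ft_force: [0.7, 0.1, -3.6]
opening: 0.187
grip_force: 30.0
```

Request:
step_arm(plan=[[[0,-5,-30,-6,-1],[0,-10,-65,-12,-1],[0,-15,-100,-17,-1],[0,-20,-135,-20,-1],[0,-20,-170,-20,-1],[0,-20,-200,-20,-1],[0,-20,-200,-20,-1],[0,-20,-200,-20,-1]]])

```text
t: 4.2
eef_pos: [512.2, 206.0, 647.7]
tcp_rot: [3.141, 0.001, 3.141]
ft_force: [-0.1, 0.2, -4.7]
opening: 0.188
grip_force: 30.0
```

Request:
step_arm(plan=[[[0,0,0,0,-1],[0,0,0,0,-1],[0,0,0,0,-1],[0,0,0,0,-1],[0,0,0,0,-1],[0,0,0,0,-1],[0,0,0,0,-1],[0,0,0,0,-1]]])

```text
t: 4.87
eef_pos: [511.9, 205.8, 647.6]
tcp_rot: [3.142, 0.0, 3.141]
ft_force: [0.3, -0.1, -4.8]
opening: 0.185
grip_force: 30.0
```

Run:
```python
from h import *
s=env.read_camera("side");st=env.state();print(st["eef_pos"],st["tcp_rot"],st["ft_force"])
cv2.imwrite("pics/side3.png",s)
e=st["eef_pos"];p=proj("side",e+[0,0,-52]).astype(int);print(p)
x,y=max(p[0]-60,0),max(p[1]-75,0);print(x,y);cv2.imwrite("pics/c3.png",crop(s,x,y,120,150,4))
```

```text
[511.88314297 205.83035288 647.63879323] [3.14150760e+00 2.43475018e-05 3.14094377e+00] [ 0.32860128  0.32901187 -4.01442098]
[340  81]
280 6
```

View pics/c3.png

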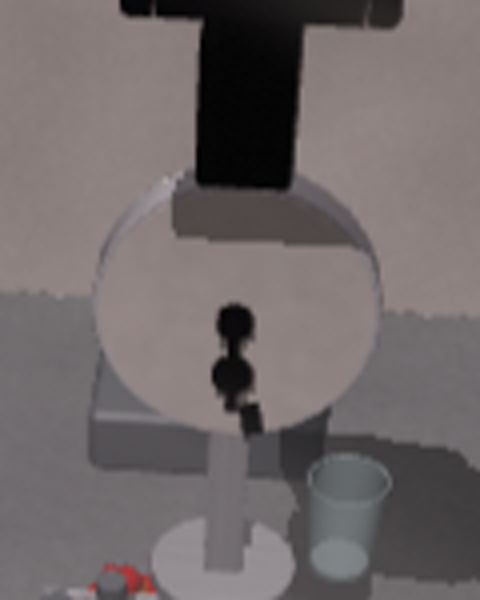

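Face-on view: the pointer hub is at crop (235,320), the bob at (232,376), the mark at about (253,418) and the foot centre at (223,562). The mark lies on the image right (gauge +y), as it should.

Run:
```python
from h import *
np.set_printoptions(precision=2,suppress=True)
def ony(u,v,y):
    o,d=ray("side",u,v);return o+d*(y-o[1])/d[1]
f=lambda x,y:(280+x/4-.4,6+y/4-.4)
s=cv2.imread("pics/side3.png");g=cv2.cvtColor(s,cv2.COLOR_BGR2GRAY)
m=(g<75).astype(np.uint8);m[:75]=0;m[115:]=0;m[:,:332]=0;m[:,348:]=0
for r in range(78,117):print(r,' '.join('%3d'%v for v in g[r,331:349]))
c=np.array([511.9,0,595.4])
for off in(7,9,11):
    P={n:ony(*f(*q),205.8+off) for n,q in dict(hub=(235,320),bob=(232,376),mark=(253,418),left=(95,300),right=(381,300)).items()}
    print(off,{k:(v-c)[[0,2]] for k,v in P.items()})
print(proj("side",[511.9,213,595.4]),"foot",ony(*f(223,562),205.8)-[511.9,0,475.4])
```

```text
78 135 135 134 133 132 131 132 132 132 132 131 130 130 130 130 133 133 133
79 134 135 133 132 132 132 132 131 132 131 130 130 130 130 131 132 133 133
80 134 134 133 132 132 133 132 132 132 131 130 131 131 130 131 132 132 133
81 133 133 132 132 132 128 106 107 103 121 131 131 131 131 132 132 132 133
82 133 133 132 129 103  89  48  46  39  77 100 120 132 133 133 133 133 133
83 133 133 130 108  41  11  12  12  12  13  28  84 133 133 134 134 134 134
84 134 134 127  87   9  10  10   9   9  10  11  40 112 135 136 135 135 135
85 133 133 125  75  10   9   9  11   8   9  10  25  79 134 134 134 134 134
86 134 134 123  48  10  11  10  11  10  10   9  22  72 134 133 135 135 134
87 136 136 124  46  11  10  10  11  10  10  10  19  69 134 134 134 134 134
88 136 136 126  59  10  10  10  10  11  11   9  27  82 133 134 133 134 133
89 137 135 130  94  25  11  11  11  10   9  14  39  90 133 134 133 133 134
90 136 135 136 124  56  35  11  10  14  30  43  63  89 133 134 134 133 134
91 135 135 135 126  77  62  10  10  20  52  76 107 112 133 134 134 134 134
92 136 136 135 127  79  71  12  13  27  71  90 134
[... 1671 characters left out ...]
54  61  85  79  78
115  82  96 108 108 110 111 107 109 111 103  63  66  76  76  75  76  76  75
116  82  97 108 108 111 112 110 109 111 106  86  76  76  76  76  75  75  76
7 {'hub': array([ 3.03, -2.15]), 'bob': array([  3.07, -24.19]), 'mark': array([ -4.99, -41.  ]), 'left': array([49.71,  2.55]), 'right': array([-44.21,   8.32])}
9 {'hub': array([ 2.99, -0.88]), 'bob': array([  3.03, -22.82]), 'mark': array([ -5.  , -39.56]), 'left': array([49.48,  3.81]), 'right': array([-44.06,   9.56])}
11 {'hub': array([2.94, 0.4 ]), 'bob': array([  2.98, -21.45]), 'mark': array([ -5.01, -38.12]), 'left': array([49.24,  5.07]), 'right': array([-43.91,  10.79])}
[340.7  84.4] foot [  3.01 205.8    6.67]
```

Relative to the hub, the mark's angle is about 0.165 rad and the pointer hangs plumb in an upright gauge. Next I bring the gauge to the mouth side, aligned with the slot.

Request:
step_arm(plan=[[[-3,-14,30,7,-1],[-6,-28,66,14,-1],[-9,-42,102,21,-1],[-13,-56,138,28,-1],[-16,-70,174,35,-1],[-20,-84,210,42,-1],[-23,-98,246,49,-1],[-26,-116,280,56,-1]]])

```text
t: 5.58
eef_pos: [537.4, 89.5, 365.9]
tcp_rot: [3.141, -0.0, 2.158]
ft_force: [1.4, -0.1, -3.9]
opening: 0.191
grip_force: 30.0
```

Request:
step_arm(plan=[[[0,0,30,7,-1],[0,0,60,14,-1],[0,0,90,21,-1],[0,0,115,28,-1],[0,0,130,32.4,-1],[0,0,140,32.4,-1],[0,0,140,32.4,-1],[0,0,140,32.4,-1]]])

```text
t: 6.25
eef_pos: [538.1, 89.9, 228.1]
tcp_rot: [3.141, -0.0, 1.601]
ft_force: [0.1, -0.6, -3.8]
opening: 0.19
grip_force: 30.0
```

Run:
```python
from h import *
s=env.read_camera("side");st=env.state();e=st["eef_pos"];print(e,st["tcp_rot"])
cv2.imwrite("pics/side4.png",s);cv2.imwrite("pics/top4.png",env.read_camera("top"))
print(proj("side",e-[0,0,172.6]),proj("side",[540,-105,40]),proj("side",e+[0,0,40]))
cv2.imwrite("pics/c4.png",crop(s,270,140,120,140,4.2))
```

```text
[538.38008173  89.90878838 228.62543106] [ 3.14012150e+00 -1.25412884e-04  1.60037206e+00]
[321.55996242 247.26701771] [326.25525443 193.88621462] [323.14962301 187.31395427]
```

View pics/c4.png

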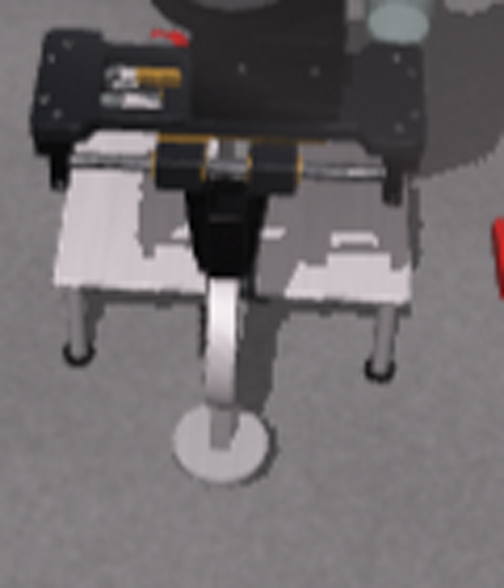

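Foot centre is at crop (221,442), i.e. px (322,244.8), which matches its projection, so the calibration holds here. The stem lines up with the slot, so I enter.

Request:
step_arm(plan=[[[-20,0,0,0,-1],[-45,-1,0,0,-1],[-70,-1,0,0,-1],[-95,-2,0,0,-1],[-120,-2,0,0,-1],[-145,-3,0,0,-1],[-174,-3,0,0,-1],[-174,-3,0,0,-1]]])

```text
t: 7.02
eef_pos: [540.3, -88.2, 228.9]
tcp_rot: [3.139, 0.002, 1.597]
ft_force: [-0.7, 0.0, -3.8]
opening: 0.189
grip_force: 30.0
```

Request:
step_arm(plan=[[[0,0,3,0,-1],[0,0,6,0,-1],[0,0,8,0,-1],[0,0,8,0,-1]]])

```text
t: 7.35
eef_pos: [539.4, -83.3, 219.3]
tcp_rot: [-3.141, -0.0, 1.599]
ft_force: [-0.4, -0.2, -3.9]
opening: 0.19
grip_force: 30.0
```

Request:
step_arm(plan=[[[0,0,1,0,-1],[0,0,2,0,-1],[0,0,2,0,-1],[0,0,2,0,-1]]])

```text
t: 7.68
eef_pos: [539.6, -83.9, 217.6]
tcp_rot: [3.142, -0.0, 1.599]
ft_force: [-0.0, 0.8, -3.7]
opening: 0.186
grip_force: 30.0
```

Request:
step_arm(plan=[[[0,0,1,0,-1],[0,0,2,0,-1],[0,0,2,0,-1],[0,0,2,0,-1]]])

```text
t: 8.02
eef_pos: [539.6, -84.2, 215.5]
tcp_rot: [-3.141, -0.0, 1.598]
ft_force: [0.3, -0.1, -2.7]
opening: 0.185
grip_force: 30.0
```

Request:
step_arm(plan=[[[0,0,1,0,-1],[0,0,2,0,-1],[0,0,2,0,-1],[0,0,2,0,-1]]])

```text
t: 8.35
eef_pos: [539.6, -84.2, 213.6]
tcp_rot: [-3.142, -0.0, 1.598]
ft_force: [0.3, 0.3, -4.0]
opening: 0.19
grip_force: 30.0
```

Request:
step_arm(plan=[[[0,0,1,0,-1],[0,0,2,0,-1],[0,0,2,0,-1],[0,0,2,0,-1]]])

```text
t: 8.68
eef_pos: [539.8, -84.1, 212.9]
tcp_rot: [3.14, 0.0, 1.598]
ft_force: [-3.9, 1.5, 9.7]
opening: 0.187
grip_force: 30.0
```

Request:
step_arm(plan=[[[0,0,1,0,-1],[0,0,2,0,-1],[0,0,2,0,-1],[0,0,2,0,-1]]])

```text
t: 9.02
eef_pos: [540.2, -84.1, 212.6]
tcp_rot: [3.138, 0.001, 1.598]
ft_force: [-6.1, 3.4, 25.3]
opening: 0.191
grip_force: 30.1
```

Request:
step_arm(plan=[[[3,0,0,0,-1],[6,0,0,0,-1],[9,0,0,0,-1],[12,0,0,0,-1],[15,0,0,0,-1],[15,0,0,0,-1]]])

```text
t: 9.52
eef_pos: [539.3, -69.1, 210.3]
tcp_rot: [3.141, 0.001, 1.599]
ft_force: [-2.1, -0.6, 5.9]
opening: 0.186
grip_force: 30.0
```

Request:
step_arm(plan=[[[0,0,0.5,0,-1],[0,0,1,0,-1],[0,0,1,0,-1]]])

```text
t: 9.77
eef_pos: [539.5, -69.1, 210.1]
tcp_rot: [3.14, 0.0, 1.598]
ft_force: [-3.8, 1.3, 14.5]
opening: 0.191
grip_force: 30.0
```

Contact was at TCP z ≈ 213.3 (stud top ≈ 41), and the gauge has rocked. I take it back out to read the pointer against the mark close up.

Request:
step_arm(plan=[[[0,0,-8,0,-1],[25,1,-9,0,-1],[55,2,-9,0,-1],[85,3,-9,0,-1],[115,4,-9,0,-1],[145,5,-9,0,-1],[165,5,-30,0,-1],[180,5,-65,-7,-1]]])

```text
t: 10.43
eef_pos: [537.7, 112.8, 271.1]
tcp_rot: [-3.134, -0.001, 1.719]
ft_force: [0.8, 0.3, -3.2]
opening: 0.186
grip_force: 30.0
```

Request:
step_arm(plan=[[[10,-3,-40,-7,-1],[20,-6,-80,-14,-1],[30,-9,-120,-21,-1],[40,-12,-160,-28,-1],[50,-15,-200,-35,-1],[60,-18,-240,-42,-1],[70,-21,-280,-49,-1],[80,-25,-320,-56,-1]]])

```text
t: 11.1
eef_pos: [501.8, 186.7, 595.4]
tcp_rot: [3.141, -0.001, 2.704]
ft_force: [0.9, 0.3, -2.9]
opening: 0.187
grip_force: 30.0
```

Request:
step_arm(plan=[[[0,5,-25,-7,-1],[0,11,-45,-14,-1],[-1,17,-52,-20,-1],[-1,21,-52,-25,-1],[-1,21,-52,-25,-1],[-1,21,-52,-25,-1],[-1,21,-52,-25,-1],[-1,21,-52,-25,-1]]])

```text
t: 11.77
eef_pos: [512.4, 204.6, 645.5]
tcp_rot: [-3.142, -0.0, 3.132]
ft_force: [0.5, 0.3, -4.5]
opening: 0.189
grip_force: 30.0
```

Request:
step_arm(plan=[[[0,0,0,0,-1],[0,0,0,0,-1],[0,0,0,0,-1],[0,0,0,0,-1],[0,0,0,0,-1],[0,0,0,0,-1],[0,0,0,0,-1],[0,0,0,0,-1]]])

```text
t: 12.43
eef_pos: [512.6, 204.8, 645.6]
tcp_rot: [3.142, -0.0, 3.134]
ft_force: [-0.3, 0.2, -3.3]
opening: 0.191
grip_force: 30.0
```

Request:
step_arm(plan=[[[0,0,0,0,-1],[0,0,0,0,-1],[0,0,0,0,-1],[0,0,0,0,-1],[0,0,0,0,-1],[0,0,0,0,-1],[0,0,0,0,-1],[0,0,0,0,-1]]])

```text
t: 13.1
eef_pos: [512.6, 204.8, 645.6]
tcp_rot: [3.142, 0.0, 3.134]
ft_force: [0.0, -0.2, -3.3]
opening: 0.191
grip_force: 30.0
```

Run:
```python
from h import *
s=env.read_camera("side");st=env.state();e=st["eef_pos"];print(e,st["tcp_rot"])
cv2.imwrite("pics/side5.png",s)
p=proj("side",e+[0,0,-52]).astype(int);x,y=p[0]-60,max(p[1]-75,0);print(x,y,p);cv2.imwrite("pics/c5.png",crop(s,x,y,120,150,4))
```

```text
[512.55790263 204.78998322 645.64203541] [3.14150785e+00 6.69946885e-05 3.13397338e+00]
280 7 [340  82]
```

View pics/c5.png

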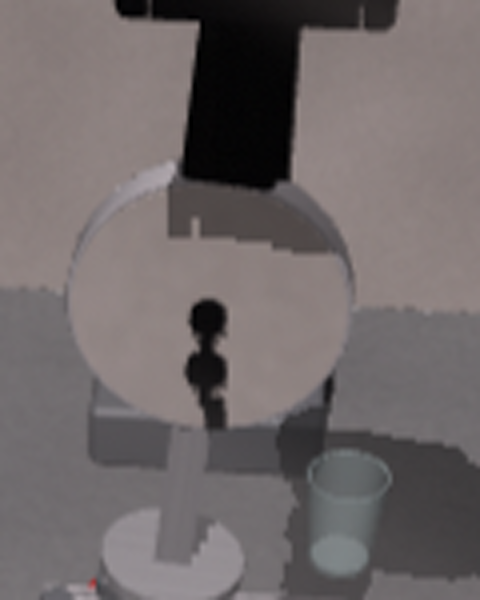

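Run:
```python
from h import *
for n,r0,c0 in(("side5",82,322),):
    g=cv2.cvtColor(cv2.imread(f"pics/{n}.png"),6)
    for r in range(r0,r0+35):print(r,c0,' '.join('%3d'%v for v in g[r,c0:c0+20]))
g3=cv2.cvtColor(cv2.imread("pics/side3.png"),6);g5=cv2.cvtColor(cv2.imread("pics/side5.png"),6)
for g,rows in((g3,range(142,154,2)),(g5,range(118,146,3)),(g3,range(118,146,3))):
    for r in rows:print(r,' '.join('%3d'%v for v in g[r,310:350]))
```

```text
82 322 133 133 133 133 132 130 113  88  45  29  29  39  79 111 133 133 132 133 132 133
83 322 134 133 133 134 133 124  62  12  11  12  13  12  21  60 112 133 134 134 133 133
84 322 133 133 133 134 130 106  10  11  11  10  10  11  11  25  80 135 136 136 135 134
85 322 133 134 135 134 128  88  10  11  10  11  10  11  10  21  72 135 136 135 135 135
86 322 135 136 135 135 127  77  10  11  11  11  11  11   8  16  61 133 134 135 135 135
87 322 136 136 136 136 125  59  10  11  10   9  10  10  10  21  70 133 134 134 134 134
88 322 137 137 136 136 131  93  11  11  12  11  11  11  11  31  92 133 133 133 134 135
89 322 136 136 136 136 135 123  36  18  11  11  11  10  15  43  99 133 134 134 134 134
90 322 136 135 136 136 136 125  66  49  25  12  12  25  51  63  89 133 133 134 133 133
91 322 135 136 135 135 135 130 102  73  32  13  16  42  84 106 112 133 133 134 134 133
92 322 134 134 135 136 135 135 126  72  24  13  23  56  90 134 134 133 134 134 133 133
93 322 134 134 136 136 136 136 131 100  29  13  24  70 114 134 134 135 134 135 134 133
94 322 134 134 136 137 137 133 110 100  27  14  22  65 1
[... 5525 characters left out ...]
 110 110 112 113 112 112 112 112 111 110 112
136 111 112 111 113 112 112 112 112 112 113 113 114 113 112 114 124 133 133 138 143 143 124 110 110 113 113 111 110 112 109 107  97 102 108 123 115 111 110 111 109
139 110 111 112 112 112 112 112 111 112 112 119 130 140 143 143 144 144 144 144 143 141 124 110 111 113 113 110 111 111 109 102  94 104 143 144 143 144 144 138 127
142 113 113 113 113 113 114 114 114 121 139 143 143 143 143 144 143 142 143 143 142 138 111 109 111 113 112 111 111 111 109 108 119 124 143 142 143 143 143 143 144
145 112 112 112 113 113 112 109 108 142 142 143 142 142 142 141 142 141 142 142 142 138 116 110 113 112 113 111 111 110 109 111 144 145 145 145 145 145 145 145 145
```

Close view: hub at px (331.3,86), pointer line at column 330.2 on the mark row, mark centre at 333.1. The pointer is still about 0.09-0.1 rad short of the mark. I go back in to rock it further.

Request:
step_arm(plan=[[[-3,-14,30,7,-1],[-6,-28,66,14,-1],[-9,-42,102,21,-1],[-13,-56,138,28,-1],[-16,-70,174,35,-1],[-20,-84,210,42,-1],[-23,-98,246,49,-1],[-26,-105,280,56,-1]]])

```text
t: 13.82
eef_pos: [537.4, 98.3, 363.9]
tcp_rot: [-3.141, 0.0, 2.15]
ft_force: [1.2, -0.7, -3.7]
opening: 0.187
grip_force: 30.0
```

Request:
step_arm(plan=[[[0,0,30,7,-1],[0,0,60,14,-1],[0,0,90,21,-1],[0,0,115,28,-1],[0,0,130,32,-1],[0,0,138,32,-1],[0,0,138,32,-1]]])

```text
t: 14.4
eef_pos: [537.4, 99.6, 226.3]
tcp_rot: [-3.139, -0.0, 1.601]
ft_force: [0.1, 0.5, -3.2]
opening: 0.192
grip_force: 30.0
```

Request:
step_arm(plan=[[[-20,0,0,0,-1],[-45,-1,0,0,-1],[-75,-1,0,0,-1],[-105,-2,0,0,-1],[-135,-2,0,0,-1],[-152,-2,4,0,-1],[-152,-2,10,0,-1],[-152,-2,14,0,-1]]])

```text
t: 15.07
eef_pos: [540.3, -53.1, 214.3]
tcp_rot: [3.14, 0.0, 1.598]
ft_force: [0.1, 1.4, -4.4]
opening: 0.191
grip_force: 30.0
```

Request:
step_arm(plan=[[[0,0,1,0,-1],[0,0,2,0,-1],[0,0,3,0,-1],[0,0,4,0,-1],[0,0,4,0,-1]]])

```text
t: 15.48
eef_pos: [540.0, -51.8, 209.6]
tcp_rot: [3.141, -0.0, 1.599]
ft_force: [0.8, -0.3, -3.7]
opening: 0.188
grip_force: 30.0
```

Request:
step_arm(plan=[[[0,0,0.5,0,-1],[0,0,1,0,-1],[0,0,1,0,-1]]])

```text
t: 15.73
eef_pos: [539.9, -52.3, 208.6]
tcp_rot: [3.142, -0.0, 1.598]
ft_force: [-0.1, -0.8, -4.0]
opening: 0.188
grip_force: 30.0
```

Request:
step_arm(plan=[[[0,0,0.5,0,-1],[0,0,1,0,-1],[0,0,1,0,-1]]])

```text
t: 15.98
eef_pos: [539.9, -52.4, 207.6]
tcp_rot: [3.142, -0.0, 1.598]
ft_force: [0.4, -0.2, -4.7]
opening: 0.188
grip_force: 30.0
```

Request:
step_arm(plan=[[[0,0,0.5,0,-1],[0,0,1,0,-1],[0,0,1,0,-1]]])

```text
t: 16.23
eef_pos: [540.0, -52.4, 206.9]
tcp_rot: [3.141, 0.0, 1.598]
ft_force: [-0.8, 0.6, 0.5]
opening: 0.185
grip_force: 30.0
```

Request:
step_arm(plan=[[[0,0,0.5,0,-1],[0,0,1,0,-1],[0,0,1,0,-1]]])

```text
t: 16.48
eef_pos: [540.1, -52.4, 206.5]
tcp_rot: [3.14, 0.0, 1.598]
ft_force: [-1.2, 1.1, 8.4]
opening: 0.188
grip_force: 30.0
```

Request:
step_arm(plan=[[[0,0,0.5,0,-1],[0,0,1,0,-1],[0,0,1,0,-1]]])

```text
t: 16.73
eef_pos: [540.2, -52.3, 206.2]
tcp_rot: [3.14, 0.0, 1.598]
ft_force: [-2.7, 3.3, 15.5]
opening: 0.188
grip_force: 30.0
```

Request:
step_arm(plan=[[[0,0,0.5,0,-1],[0,0,1,0,-1],[0,0,1.5,0,-1],[0,0,1.5,0,-1]]])

```text
t: 17.07
eef_pos: [540.6, -52.0, 205.7]
tcp_rot: [3.138, 0.0, 1.598]
ft_force: [-6.0, 5.7, 25.9]
opening: 0.19
grip_force: 30.0
```

Request:
step_arm(plan=[[[3,0,0,0,-1],[6,0,0,0,-1],[9,0,0,0,-1],[12,0,0,0,-1],[14,0,0,0,-1],[14,0,0,0,-1]]])

```text
t: 17.57
eef_pos: [539.4, -38.0, 202.7]
tcp_rot: [-3.141, -0.0, 1.598]
ft_force: [-0.7, -0.2, -4.0]
opening: 0.186
grip_force: 30.0
```

Request:
step_arm(plan=[[[0,0,-15,0,-1],[20,1,-17,0,-1],[50,2,-17,0,-1],[80,3,-17,0,-1],[110,4,-17,0,-1],[130,4,-30,0,-1],[140,4,-65,-7,-1],[150,3,-100,-14,-1]]])

```text
t: 18.23
eef_pos: [537.8, 112.8, 302.8]
tcp_rot: [-3.138, -0.001, 1.849]
ft_force: [0.7, -0.8, -4.0]
opening: 0.188
grip_force: 30.0
```

Request:
step_arm(plan=[[[10,-3,-40,-7,-1],[20,-6,-80,-14,-1],[30,-9,-120,-21,-1],[40,-12,-160,-28,-1],[50,-15,-200,-35,-1],[60,-18,-240,-42,-1],[70,-21,-280,-49,-1],[80,-25,-320,-56,-1]]])

```text
t: 18.9
eef_pos: [492.1, 182.2, 624.9]
tcp_rot: [-3.142, -0.0, 2.826]
ft_force: [0.4, 0.9, -3.8]
opening: 0.187
grip_force: 30.0
```

Request:
step_arm(plan=[[[-4,10,-10,-7,-1],[-8,20,-20,-14,-1],[-12,28,-20,-18,-1],[-12,28,-20,-18,-1],[-12,28,-20,-18,-1],[-12,28,-20,-18,-1],[-12,28,-20,-18,-1],[-12,28,-20,-18,-1]]])

```text
t: 19.57
eef_pos: [512.7, 204.4, 643.3]
tcp_rot: [3.142, 0.0, 3.132]
ft_force: [0.3, -0.6, -4.2]
opening: 0.186
grip_force: 30.0
```

Request:
step_arm(plan=[[[0,0,0,0,-1],[0,0,0,0,-1],[0,0,0,0,-1],[0,0,0,0,-1],[0,0,0,0,-1],[0,0,0,0,-1],[0,0,0,0,-1],[0,0,0,0,-1]]])

```text
t: 20.23
eef_pos: [513.1, 204.8, 643.1]
tcp_rot: [3.142, -0.0, 3.134]
ft_force: [-0.1, -0.8, -3.8]
opening: 0.186
grip_force: 30.0
```

Run:
```python
from h import *
s=env.read_camera("side");st=env.state();e=st["eef_pos"];print(e,st["tcp_rot"])
cv2.imwrite("pics/side6.png",s)
p=proj("side",e+[0,0,-52]).astype(int);x,y=p[0]-60,max(p[1]-75,0);print(x,y,p);cv2.imwrite("pics/c6.png",crop(s,x,y,120,150,4))
g=cv2.cvtColor(s,6)
for r in list(range(84,88))+list(range(98,102))+list(range(104,116)):print(r,' '.join('%3d'%v for v in g[r,p[0]-24:p[0]+6]))
```

```text
[513.10559114 204.76041208 643.15599651] [3.14150488e+00 5.74141443e-05 3.13398641e+00]
279 8 [339  83]
84 133 135 135 134 134 134 134 134 133 132 122  41  12  13  13  13  13  28  84 133 133 133 133 134 134 133 135 134 134 133
85 134 134 135 134 133 133 133 134 133 131 106  12  11   9  11  11  10  11  40 112 134 135 135 135 135 134 135 136 135 134
86 135 135 135 135 134 134 134 134 134 126  75  11  11  11  11  11  10  11  24  80 135 135 136 136 135 134 134 134 135 135
87 137 136 135 135 135 135 135 135 135 123  47  11  10  10  10  11   9  11  25  79 134 134 135 135 134 134 133 133 134 135
98 135 135 135 135 134 134 133 134 128  78  21  20  20  18  17  17  17  16  44 113 136 136 136 134 134 133 134 134 135 137
99 135 135 135 135 134 134 133 132 123  52  22  21  20  20  19  19  17  18  26  74 136 135 136 135 134 133 133 134 136 136
100 135 135 135 135 135 133 133 132 122  38  22  23  21  20  20  20  18  18  22  64 136 135 135 133 134 133 133 133 135 136
101 135 135 135 136 135 133 133 133 122  52  24  23  23  22  22  21  20  19  24  66 136 136 136 134 134 133 133 133 134 135
104 134 13
[... 777 characters left out ...]
 134 134 125  58  34  34  34  39  78 135 135 134 133 133 132 133 133 133 134 136
111 117 127 134 134 135 135 135 135 135 134 134 133 125  70  37  36  35  41  81 135 135 134 134 132 133 131 132 132 133 134
112  91 104 115 123 131 134 132 134 134 133 133 132 125  71  39  39  37  41  80 135 134 135 133 133 133 132 132 131 130 123
113  85  84  88  99 110 116 113 123 130 131 130 131 125  72  41  40  39  43  82 134 134 133 133 134 133 128 115 111 106  95
114  84  84  83  84  87 101  98 110 119 120 119 120 116  68  43  41  41  45  76 121 117 113 112 112 111 105  86  80  77  76
115  84  84  83  84  91 109 110 111 111 109 108 110 108  85  61  62  62  64  79  93  87  83  79  79  77  77  77  77  76  76
```

View pics/c6.png

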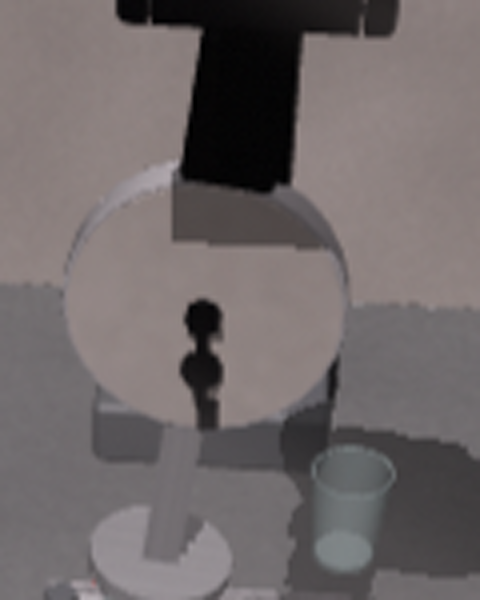

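Hub is at column 329.1, pointer line at 328.1 on the mark row, mark at 330.1, so about 0.065 rad remains. I repeat with the contact nearer the foot's centre, pressing while moving the handle.

Request:
step_arm(plan=[[[-3,-14,30,7,-1],[-6,-28,66,14,-1],[-9,-42,102,21,-1],[-13,-56,138,28,-1],[-16,-70,174,35,-1],[-20,-84,210,42,-1],[-23,-98,246,49,-1],[-26,-105,280,56,-1]]])

```text
t: 20.95
eef_pos: [538.0, 98.3, 361.4]
tcp_rot: [-3.142, 0.0, 2.15]
ft_force: [1.0, 1.6, -3.6]
opening: 0.187
grip_force: 30.0
```

Request:
step_arm(plan=[[[0,0,30,7,-1],[0,0,60,14,-1],[0,0,90,21,-1],[0,0,115,28,-1],[0,0,130,32,-1],[0,0,136,32,-1],[0,0,136,32,-1]]])

```text
t: 21.53
eef_pos: [538.0, 99.5, 226.1]
tcp_rot: [-3.14, -0.0, 1.601]
ft_force: [1.1, -0.6, -3.8]
opening: 0.191
grip_force: 30.0
```

Request:
step_arm(plan=[[[-20,0,0,0,-1],[-48,-1,0,0,-1],[-78,-1,0,0,-1],[-110,-2,0,0,-1],[-140,-2,0,0,-1],[-169,-3,0,0,-1],[-169,-3,5,0,-1],[-169,-3,10,0,-1]]])

```text
t: 22.2
eef_pos: [540.6, -70.9, 218.4]
tcp_rot: [3.139, 0.001, 1.598]
ft_force: [-0.4, 0.1, -3.4]
opening: 0.188
grip_force: 30.0
```

Commanded z is about 215.7. I descend to the expected contact near 209.7, then press.

Request:
step_arm(plan=[[[0,0,2,0,-1],[0,0,4,0,-1],[0,0,5,0,-1],[0,0,6,0,-1],[0,0,6,0,-1]]])

```text
t: 22.62
eef_pos: [540.0, -68.8, 211.1]
tcp_rot: [3.142, -0.0, 1.599]
ft_force: [0.4, -0.3, -4.3]
opening: 0.184
grip_force: 30.0
```

Request:
step_arm(plan=[[[0,0,0.7,0,-1],[0,0,1.4,0,-1],[0,0,2,0,-1],[0,0,2,0,-1]]])

```text
t: 22.95
eef_pos: [540.1, -69.3, 209.6]
tcp_rot: [3.141, -0.0, 1.598]
ft_force: [-0.3, 1.2, 2.2]
opening: 0.188
grip_force: 30.0
```

Request:
step_arm(plan=[[[0,0,0.7,0,-1],[0,0,1.4,0,-1],[3,0,2,0,-1],[6,0,2.5,0,-1],[9,0,3,0,-1],[12,0,3.5,0,-1],[14,0,4,0,-1],[14,0,4,0,-1]]])

```text
t: 23.62
eef_pos: [539.8, -55.5, 206.0]
tcp_rot: [3.14, 0.001, 1.599]
ft_force: [-2.6, 0.9, 8.1]
opening: 0.195
grip_force: 30.0
```

Request:
step_arm(plan=[[[0,0,-10,0,-1],[20,1,-14,0,-1],[50,2,-14,0,-1],[80,3,-14,0,-1],[110,4,-14,0,-1],[140,4,-30,0,-1],[157,4,-65,-7,-1],[167,3,-100,-14,-1]]])

```text
t: 24.28
eef_pos: [537.2, 113.6, 305.7]
tcp_rot: [-3.139, -0.001, 1.849]
ft_force: [1.5, -0.8, -3.8]
opening: 0.188
grip_force: 30.0
```

Request:
step_arm(plan=[[[10,-3,-40,-7,-1],[20,-6,-80,-14,-1],[30,-9,-120,-21,-1],[40,-12,-160,-28,-1],[50,-15,-200,-35,-1],[60,-18,-240,-42,-1],[70,-21,-280,-49,-1],[80,-25,-320,-56,-1]]])

```text
t: 24.95
eef_pos: [491.2, 182.0, 627.5]
tcp_rot: [3.141, 0.0, 2.826]
ft_force: [0.9, 0.2, -3.5]
opening: 0.189
grip_force: 30.0
```

Request:
step_arm(plan=[[[-4,10,-10,-7,-1],[-8,20,-20,-14,-1],[-12,28,-20,-18,-1],[-12,28,-20,-18,-1],[-12,28,-20,-18,-1],[-12,28,-20,-18,-1],[-12,28,-20,-18,-1],[-12,28,-20,-18,-1]]])

```text
t: 25.62
eef_pos: [512.2, 204.3, 645.4]
tcp_rot: [3.142, 0.0, 3.132]
ft_force: [0.2, 0.2, -3.3]
opening: 0.189
grip_force: 30.0
```

Request:
step_arm(plan=[[[0,0,0,0,-1],[0,0,0,0,-1],[0,0,0,0,-1],[0,0,0,0,-1],[0,0,0,0,-1],[0,0,0,0,-1],[0,0,0,0,-1],[0,0,0,0,-1]]])

```text
t: 26.28
eef_pos: [512.7, 204.7, 645.1]
tcp_rot: [3.142, 0.0, 3.134]
ft_force: [-0.0, 0.2, -3.1]
opening: 0.189
grip_force: 30.0
```

Run:
```python
from h import *
s=env.read_camera("side");st=env.state();e=st["eef_pos"];print(e,st["tcp_rot"])
cv2.imwrite("pics/side7.png",s)
p=proj("side",e+[0,0,-52]).astype(int);x,y=p[0]-60,max(p[1]-75,0);print(x,y,p)
g=cv2.cvtColor(s,6);print(p[0]-30)
for r in range(80,120):print(r,' '.join('%3d'%v for v in g[r,p[0]-30:p[0]+2]))
for r in(118,121,145):print(r,' '.join('%3d'%v for v in g[r,300:340]))
```

```text
[512.67583043 204.69991877 645.1201716 ] [ 3.14154124e+00 -1.74430068e-05  3.13401538e+00]
280 7 [340  82]
310
80 133 133 134 136 135 134 133 133 134 133 132 130 113  90  72  71  76  98 111 131 131 132 131 132 133 133 133 133 133 132 130 130
81 133 134 134 135 134 134 133 133 133 133 129 111  62  12  14  14  13  22  61 111 132 132 133 132 133 133 133 133 133 132 131 131
82 134 136 135 135 133 133 133 133 134 133 124  67  11  12  11  10  11  11  21  69 133 133 134 133 133 133 134 134 135 134 132 132
83 136 136 136 135 134 134 135 134 135 133 122  30  11  11  10  11  11   9  12  44 122 135 135 134 134 134 134 135 135 135 134 133
84 135 136 136 136 135 135 135 135 135 134 123  33  11  12  11  11  11  10  10  31  92 134 136 135 135 135 135 134 135 136 135 133
85 136 136 136 135 135 135 136 136 135 135 121  24  12  12  11  10  11  11  11  26  82 134 135 135 135 135 134 134 134 134 135 134
86 135 136 135 136 135 135 136 135 135 135 123  39  12  11  11  12  11  11  11  30  89 134 134 134 134 134 134 134 134 133 133 133
87 135 135 135 135 136 135 135 135 135 136 128  92  12  12  11  11  11  
[... 4062 characters left out ...]
  82  83  83  83  83  83  82  82  81  81  81  80  80  79  79  78  78  78  77
119  83  89 110 110 112 112 112 111 111 111 109 103  82  82  83  82  82  82  82  82  82  81  82  81  80  80  80  80  79  78  78  77
118 109 104  80  78  83  83  83  83  83  83  83  87 106 110 111 112 113 111 111 111 110 106  87  82  83  83  83  83  83  82  82  81  81  81  80  80  79  79  78  78
121 110 108  95  77  82  81  83  83  82  82  85 104 110 111 113 113 111 111 111 111 107  87  82  82  82  82  82  82  82  81  82  82  81  82  81  82  81  81  80  80
145 145 146 145 145 146 145 144 139 136 132 127 124 122 116 120 124 127 145 145 144 144 145 144 145 144 144 145 142 117 113 113 113 113 113 113 114 113 114 113 113
```

The pointer line (column 324.0 on the mark row) now coincides with the mark centre (324.07), within about 0.01 rad. I return the foot to the stud, about centred, and press lightly.

Request:
step_arm(plan=[[[-3,-14,30,7,-1],[-6,-28,66,14,-1],[-9,-42,102,21,-1],[-13,-56,138,28,-1],[-16,-70,174,35,-1],[-20,-84,210,42,-1],[-23,-98,246,49,-1],[-26,-105,280,56,-1]]])

```text
t: 27.0
eef_pos: [537.5, 98.2, 363.4]
tcp_rot: [-3.141, 0.0, 2.15]
ft_force: [0.9, -0.1, -4.1]
opening: 0.19
grip_force: 30.0
```

Request:
step_arm(plan=[[[0,0,30,7,-1],[0,0,60,14,-1],[0,0,90,21,-1],[0,0,115,28,-1],[0,0,130,32,-1],[0,0,138,32,-1],[0,0,138,32,-1]]])

```text
t: 27.58
eef_pos: [537.5, 99.5, 225.8]
tcp_rot: [-3.139, -0.0, 1.601]
ft_force: [-0.4, 0.2, -4.1]
opening: 0.189
grip_force: 30.0
```

Request:
step_arm(plan=[[[-20,0,0,0,-1],[-48,-1,0,0,-1],[-78,-1,0,0,-1],[-108,-2,0,0,-1],[-138,-2,0,0,-1],[-164,-2,0,0,-1],[-164,-2,4,0,-1],[-164,-2,8,0,-1]]])

```text
t: 28.25
eef_pos: [541.0, -65.8, 220.4]
tcp_rot: [3.139, 0.001, 1.598]
ft_force: [0.1, 1.3, -4.2]
opening: 0.187
grip_force: 30.0
```

Request:
step_arm(plan=[[[0,0,1,0,-1],[0,0,2,0,-1],[0,0,3,0,-1],[0,0,3,0,-1]]])

```text
t: 28.58
eef_pos: [540.4, -63.8, 216.2]
tcp_rot: [3.141, -0.0, 1.6]
ft_force: [-0.3, 0.2, -4.0]
opening: 0.19
grip_force: 30.0
```

Commanded z is about 214.8. I go down in small steps until contact.

Request:
step_arm(plan=[[[0,0,1,0,-1],[0,0,2,0,-1],[0,0,3,0,-1],[0,0,3,0,-1]]])

```text
t: 28.92
eef_pos: [540.3, -64.4, 212.9]
tcp_rot: [-3.141, -0.0, 1.598]
ft_force: [0.2, 0.2, -3.8]
opening: 0.187
grip_force: 30.0
```

Request:
step_arm(plan=[[[0,0,0.5,0,-1],[0,0,1,0,-1],[0,0,1.5,0,-1],[0,0,1.5,0,-1]]])

```text
t: 29.25
eef_pos: [540.4, -64.5, 211.5]
tcp_rot: [-3.142, -0.0, 1.598]
ft_force: [-0.2, 0.2, -3.3]
opening: 0.19
grip_force: 30.0
```

Request:
step_arm(plan=[[[0,0,0.5,0,-1],[0,0,1,0,-1],[0,0,1,0,-1]]])

```text
t: 29.5
eef_pos: [540.3, -64.5, 210.5]
tcp_rot: [-3.142, -0.0, 1.598]
ft_force: [0.0, 0.9, -4.9]
opening: 0.187
grip_force: 30.0
```

Request:
step_arm(plan=[[[0,0,0.5,0,-1],[0,0,1,0,-1],[0,0,1,0,-1]]])

```text
t: 29.75
eef_pos: [540.3, -64.5, 209.5]
tcp_rot: [-3.141, -0.0, 1.598]
ft_force: [-0.8, 0.3, -3.8]
opening: 0.188
grip_force: 30.0
```

Request:
step_arm(plan=[[[0,0,0.5,0,-1],[0,0,1,0,-1],[0,0,1,0,-1]]])

```text
t: 30.0
eef_pos: [540.3, -64.5, 208.5]
tcp_rot: [-3.141, -0.0, 1.598]
ft_force: [0.0, 0.1, -4.3]
opening: 0.188
grip_force: 30.0
```

Request:
step_arm(plan=[[[0,0,0.5,0,-1],[0,0,1,0,-1],[0,0,1,0,-1]]])

```text
t: 30.25
eef_pos: [540.5, -64.4, 208.1]
tcp_rot: [3.141, 0.0, 1.598]
ft_force: [-1.2, 1.7, 2.9]
opening: 0.185
grip_force: 30.0
```

Request:
step_arm(plan=[[[0,0,0.5,0,-1],[0,0,0.5,0,-1]]])

```text
t: 30.42
eef_pos: [540.5, -64.4, 207.9]
tcp_rot: [3.141, 0.0, 1.598]
ft_force: [-2.2, 2.5, 7.6]
opening: 0.187
grip_force: 30.0
```

Request:
step_arm(plan=[[[0,0,-0.4,0,-1],[0,0,-0.4,0,-1],[0,0,-0.4,0,-1],[0,0,-0.4,0,-1],[0,0,-0.4,0,-1],[0,0,-0.4,0,-1],[0,0,-0.4,0,-1],[0,0,-0.4,0,-1]]])

```text
t: 31.08
eef_pos: [540.5, -64.4, 208.0]
tcp_rot: [3.141, -0.0, 1.598]
ft_force: [-2.1, 0.7, 6.6]
opening: 0.19
grip_force: 30.0
```

Request:
step_arm(plan=[[[0,0,0,0,-1],[0,0,0,0,-1],[0,0,0,0,-1],[0,0,0,0,-1],[0,0,0,0,-1],[0,0,0,0,-1],[0,0,0,0,-1],[0,0,0,0,-1]]])

```text
t: 31.75
eef_pos: [540.5, -64.4, 208.0]
tcp_rot: [3.141, 0.0, 1.598]
ft_force: [-1.5, 1.6, 5.9]
opening: 0.19
grip_force: 30.0
```

Request:
step_arm(plan=[[[0,0,0,0,-1],[0,0,0,0,-1],[0,0,0,0,-1],[0,0,0,0,-1],[0,0,0,0,-1],[0,0,0,0,-1],[0,0,0,0,-1],[0,0,0,0,-1]]])

```text
t: 32.42
eef_pos: [540.5, -64.5, 208.0]
tcp_rot: [3.141, 0.0, 1.598]
ft_force: [-1.0, 0.9, 5.3]
opening: 0.191
grip_force: 30.0
```

Run:
```python
from h import *
s=env.read_camera("side");st=env.state();print(st["eef_pos"],st["ft_force"],st["moment"],st["t"])
cv2.imwrite("pics/side8.png",s);cv2.imwrite("pics/c8.png",crop(s,270,110,120,140,4.2))
```

```text
[540.50176919 -64.47053436 207.96730143] [-1.7716649   1.48971372  5.53215969] [ 0.18103138  0.66650796 -0.12614745] 32.4667
```

View pics/c8.png

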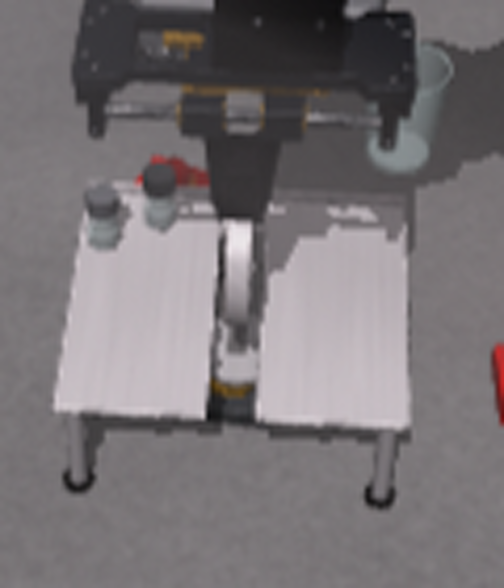

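The foot rests on the stud (crop (237,365), orange ring below it), and the stem is centred in the slot gap (215-260). The vials are undisturbed. The load is about 9 N, so I ease it slightly.

Request:
step_arm(plan=[[[0,0,-0.3,0,-1],[0,0,-0.3,0,-1],[0,0,-0.3,0,-1],[0,0,-0.3,0,-1],[0,0,-0.3,0,-1],[0,0,-0.3,0,-1],[0,0,-0.3,0,-1],[0,0,-0.3,0,-1]]])

```text
t: 33.13
eef_pos: [540.5, -64.5, 208.0]
tcp_rot: [3.141, -0.0, 1.598]
ft_force: [-0.3, 1.9, 5.9]
opening: 0.187
grip_force: 30.0
```

Request:
step_arm(plan=[[[0,0,0,0,-1],[0,0,0,0,-1],[0,0,0,0,-1],[0,0,0,0,-1],[0,0,0,0,-1],[0,0,0,0,-1],[0,0,0,0,-1],[0,0,0,0,-1]]])

```text
t: 33.8
eef_pos: [540.5, -64.5, 208.0]
tcp_rot: [3.141, -0.0, 1.598]
ft_force: [-0.8, 1.7, 5.9]
opening: 0.189
grip_force: 30.0
```

Request:
step_arm(plan=[[[0,0,-0.4,0,-1],[0,0,-0.4,0,-1],[0,0,-0.4,0,-1],[0,0,-0.4,0,-1],[0,0,-0.4,0,-1],[0,0,-0.4,0,-1],[0,0,-0.4,0,-1],[0,0,-0.4,0,-1]]])

```text
t: 34.47
eef_pos: [540.4, -64.5, 208.1]
tcp_rot: [-3.142, -0.0, 1.598]
ft_force: [-0.3, 1.1, -0.1]
opening: 0.186
grip_force: 30.0
```

Request:
step_arm(plan=[[[0,0,0,0,-1],[0,0,0,0,-1],[0,0,0,0,-1],[0,0,0,0,-1],[0,0,0,0,-1],[0,0,0,0,-1],[0,0,0,0,-1],[0,0,0,0,-1]]])

```text
t: 35.13
eef_pos: [540.4, -64.5, 208.2]
tcp_rot: [-3.142, -0.0, 1.598]
ft_force: [0.3, 1.0, -1.5]
opening: 0.188
grip_force: 30.0
```

Request:
step_arm(plan=[[[0,0,0.2,0,-1],[0,0,0.2,0,-1],[0,0,0.2,0,-1],[0,0,0.2,0,-1],[0,0,0.2,0,-1],[0,0,0.2,0,-1],[0,0,0.2,0,-1],[0,0,0.2,0,-1]]])

```text
t: 35.8
eef_pos: [540.4, -64.5, 208.1]
tcp_rot: [3.141, -0.0, 1.598]
ft_force: [-0.1, 1.2, 0.9]
opening: 0.19
grip_force: 30.0
```

Request:
step_arm(plan=[[[0,0,0,0,-1],[0,0,0,0,-1],[0,0,0,0,-1],[0,0,0,0,-1],[0,0,0,0,-1],[0,0,0,0,-1],[0,0,0,0,-1],[0,0,0,0,-1]]])

```text
t: 36.47
eef_pos: [540.4, -64.5, 208.0]
tcp_rot: [3.142, -0.0, 1.598]
ft_force: [0.4, 0.3, 2.3]
opening: 0.186
grip_force: 30.0
```

The load is steady at about 5-6 N. I hand the job in.

```bash
python3 -c "
from cell import env
print(env.job_done())"
```

```text
the job is handed in; nothing more can be done
None
```

The job is handed in at about 36.5 s: the gauge is held on the stud with about 5–6 N, and the pointer was within about 0.01 rad of the mark when read off the stud at 26.3 s; I couldn't re-read the dial after the foot went back on the stud.

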